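Lay the ingot mould down on its rest

ROBOT

A 7-joint arm with a two-finger parallel gripper is mounted at the origin on the work surface. World frame = base frame: x ahead of the robot, y to its left, z up, the work surface at z = 0. Lengths are in m, angles in rad, forces in N, time in s.
With the tool pointing down it reaches from about 0.4 to 0.875 m from the base axis. Payload 6.5 kg.
Tool frame: the origin (TCP) lies on the centre line of the jaws, within the pads' length; the fingertips stand 14 mm ahead of it and the grasp point (between the pads) lies 5 mm behind it; z points along the fingers, y is the line along which they close (so a half turn about z gives the same grasp; the last joint's range is limited). The gripper opens to 85 mm and grips with 20 to 120 N. Pads are 22 mm wide; open, the fingers measure 114 mm over their backs; the gripper's body (76 mm by 85 mm) begins 54 mm behind the grasp point. The pads swing forward as they close: fully open they stand 13 mm farther back than shut.
Start: joints at [-1.41, 0.536, -0.004, 1.538, 0.003, 1.067, -0.071], TCP at [0.146, 0.633, 0.245] pointing down, gripper open.
Joint ranges: [-2.7, 2.7], [-0.37, 2.16], [-1.27, 1.26], [0.24, 2.4], [-1.31, 4.45], [0.19, 1.91], [-2.76, 2.76]. Speed limits (rad/s): [2.39, 2.39, 3.14, 3.14, 3.14, 3.14, 3.14].

INTERFACE

Orientations are given as a unit quaternion [w, x, y, z].
In Python, from rig import readout, eyes, r gives the robot as it stands.
- The arm moves only by the tool carry_out, never from a script. Its argument "targets" is a list of rows, each an object with "travel": the shift along the tool's x, y, z in mm, a list of three; "twist": the turn about the tool's z in rad. A call has 1 to 12 rows; each row is the pose to reach, as a shift and turn from the pose commanded when the call began, along the tool's axes at that moment; what a row does not reach only later rows make up. A row lasts 1/12 s, in which the tool goes at most 41.7 mm and 7.16 degrees, less where a joint would pass 70% of its speed; a pose out of reach is approached as far as the arm can. A call with a gripper value outside its range is refused whole. "fingers" is the opening, from -1 (shut) to 1 (fully open), set as the call begins (left out, the last holds). The fingers move at their own pace and stop on an object; "newtons" is the grip in N (left out, the last holds). Time passes only in rows, so rows that repeat a pose let the fingers close. It gives the time, the measured TCP pose, the force, the opening and the grip force at its end, in the units of the state.
- readout.observe(): the state, without advancing time (a new reading comes with each control period).
- eyes.snapshot(name): name is "scene" or "side" or "wrist"; returns the picture (384x512x3 uint8, red, green, blue); there is no depth.
- eyes.calibration(name): a dict with "camera_matrix" (3x3 intrinsics, pixels), "xyz" and "rotation" of the camera in the world; the wrist camera has in their place "T_tool_cam" (4x4, takes a point from camera to tool coordinates, whose origin is the TCP and whose axes are the flange's). Camera axes: x right, y down, z forward; pixel columns grow to the right and rows downward; lengths in m; the calibration is good to about 2 mm. A picture is of the moment at which its call begins: read the wrist's pose just before it. calibration takes no time and is no camera call.
- r.job_done(): hands the job in; it is judged then, once.
The state is a dict: "time_s": time; "joint_pos": joint angles; "qvel": joint speeds; "joint_efforts": joint torques, N m; "ee_pos": TCP position; "tool_rot": TCP orientation; "ft_force": force on the tool from outside, world axes, zero at the start; "ft_torque": the same for the moment, N m; "width": finger opening in m; "grasp_force": force on a finger pad.
Only numpy, scipy, OpenCV 4.12 (cv2) and the standard library are available. Lean on these libraries where they do the work, as an engineer would, in place of code of your own. Each camera call takes 0.05 s, during which the arm holds its last target. There are 200 camera calls.

TASK

The tall graphite ingot mould stands with its round steel toe bar in the brass groove of the wooden tipping rest. With the fingers, without squeezing or lifting it and keeping its toe bar in the groove, tip it over towards the red padded bar and let it down gently all the way, not dropping it, because graphite chips: it must end lying on the red bar, left alone. Do not knock anything else on the bench.

Things in the scene. Friction and masses are not known exactly. Their poses are not given: they have to be found in the camera images.
- mould: Dark grey graphite mould with brass bands, loose, 0.4 to 0.65 kg. Origin under the middle of its toe bar, at board level. Own z up its height, y along the toe bar, x from toe to back; own -x looks to the red bar. Graphite block: x 16 to 44 mm, y -25 to 25, z 18 to 170. Steel foot plate x 3 to 60, z 8 to 18, rear foot at x 48 to 60. Centre of mass near x 30, z 75.
- mould_toe (a point): Middle of the axis of the steel toe bar (radius 6 mm, 56 mm long along own y), 6 mm above the mould's origin: the mould tips about it. Tipped towards own -x it balances at about 0.4 rad and falls by itself beyond that.
- mould_head (a point): Centre of the mould's top end face, at own x 30, z 170 mm. When the mould lies on the red bar (tilted about 1.40 rad from upright), the last 45 mm of the block overhang the bar, with about 55 mm of free air between their underside and the table.
- rest: Wooden tipping rest, fixed. Origin on the table under the groove's middle; own -x is the way the mould is laid, to the red bar (roughly to the robot's right, within 0.45 rad). Board 10 mm thick, x -130 to 60 mm, y -60 to 60. Groove along y between two brass strips, x -16.5 to -8.5 (8 mm high) and 8.5 to 16.5 (6 mm high); the toe bar has 2.5 mm of play each way.
- rest_pad (a point): Middle of the top of the red bar that the mould's face at own x 16 is laid on: at the rest's own x -115, y 0, 52.5 mm over the table. Rod of radius 8 mm, 80 mm long along y, on a wooden block 22 mm thick and 90 mm long.
- flux: Bystander: amber bottle, upright, radius 20 mm, 100 mm high; origin at the centre of its underside.
- jar: Bystander: white jar, upright, radius 27 mm, 60 mm high; origin at the centre of its underside.
- pinvise: Bystander: pin vise lying flat, 145 mm long along own x, 15 mm high; origin under its middle.
- dividers: Bystander: steel dividers lying flat, about 185 mm long along own x, 70 mm wide, 12 mm high; origin under their middle.
- block: Bystander: steel bench block 90 x 90 x 22 mm; origin at the centre of its underside.
- hammer: Bystander: hammer lying along own x; origin on its underside.
- pliers: Bystander: red handled pliers lying flat, 140 mm long along own x, 12 mm high; origin under the pivot.
Not all that is in view belongs to the job. Of the things shaped like the mould, the grey one is meant. Several things look just like the rest: the one meant starts farthest to the robot's left.

How it is judged:
By the outcome, as a careful person would: the job done as asked, in the order asked, and still so for the second after the job is handed in, with the robot touching nothing.
It also fails if it takes over 42 s, if anything falls off the work surface, if the arm or the gripper's body presses on something with over 40 N, if the wrist force passes 120 N, or if a joint passes its speed limit or range.

## Working session

There is one attempt and no reset: what is moved stays moved. The work goes in short steps, Python scripts to look and compute and a tool call to move; the robot and the scene stay as the last step left them, time stands still between calls to the robot, and variables do not carry over. Pictures are saved under pics/ and viewed, at most 10 in all, crops included, and the job is handed in when it is done.

Besides the shell and the picture viewer there is one more tool, called after "Emit:" as name([rows], argument=value, ...), one row to a line, values as JSON. carry_out: Moves the arm, as the interface text tells. Its arguments: {"type":"object","properties":{"targets":{"type":"array","items":{"type":"object","properties":{"travel":{"type":"array","items":{"type":"number"}},"twist":{"type":"number"}}}},"fingers":{"type":"number"},"newtons":{"type":"number"}},"required":["targets"]}

```bash
ls; mkdir -p pics
python3 - <<'E'
from rig import readout, eyes, r
import cv2, numpy as np
print(readout.observe())
for n in ["scene","side"]:
    im=eyes.snapshot(n); cv2.imwrite(f"pics/{n}0.png",im[:,:,::-1]); print(n,eyes.calibration(n))
print(eyes.calibration("wrist"))
im=eyes.snapshot("wrist"); cv2.imwrite("pics/wrist0.png",im[:,:,::-1])
E
```

```text
pics
{'time_s': 0.0, 'joint_pos': array([-1.41020749,  0.53719439, -0.00445396,  1.53885896,  0.00264775,
        1.0673149 , -0.07120543]), 'qvel': array([-0.00248519, -0.00070071, -0.00044982,  0.00105629, -0.00121114,
        0.00037643,  0.00135945]), 'joint_efforts': array([-9.02693428e-04, -5.83419335e+01,  1.04791515e+00, -2.59109294e+01,
        1.22339692e-02,  9.55677184e-03,  2.90155049e-05]), 'ee_pos': array([0.14603578, 0.63275795, 0.24440018]), 'tool_rot': array([-1.84381476e-05,  1.13100484e-01,  9.93583161e-01, -8.84910430e-04]), 'ft_force': array([0.26559814, 0.93743194, 0.41779195]), 'ft_torque': array([-0.01091049,  0.01212662, -0.02990405]), 'grasp_force': 0.0, 'width': 0.08560931744923544}
scene {'camera_matrix': array([[442.44773836,   0.        , 252.97365104],
       [  0.        , 442.44773836, 185.62167864],
       [  0.        ,   0.        ,   1.        ]]), 'xyz': array([ 1.30861555, -0.29013442,  1.16118967]), 'rotation': array([-0.26031894,  0.7877636 ,  0.53016684, -0.17488764])}
side {'camera_matrix': array([[447.65014671,   0.        , 259.31658856],
       [  0.        , 447.65014671, 190.62096733],
       [  0.        ,   0.        ,   1.        ]]), 'xyz': array([ 0.22175733, -1.10804696,  0.91843256]), 'rotation': array([-0.46322743,  0.87059916, -0.14301404,  0.0838119 ])}
{'camera_matrix': array([[310.88599658,   0.        , 259.58584998],
       [  0.        , 310.88599658, 192.21635949],
       [  0.        ,   0.        ,   1.        ]]), 'T_tool_cam': array([[ 1.01126294e-03, -9.63648470e-01, -2.67171489e-01,
         6.82062769e-02],
       [ 9.99999476e-01,  1.01681731e-03,  1.17557333e-04,
        -1.06018026e-03],
       [ 1.58380651e-04, -2.67171468e-01,  9.63648993e-01,
        -1.28246823e-01],
       [ 0.00000000e+00,  0.00000000e+00,  0.00000000e+00,
         1.00000000e+00]])}
```

View pics/scene0.png

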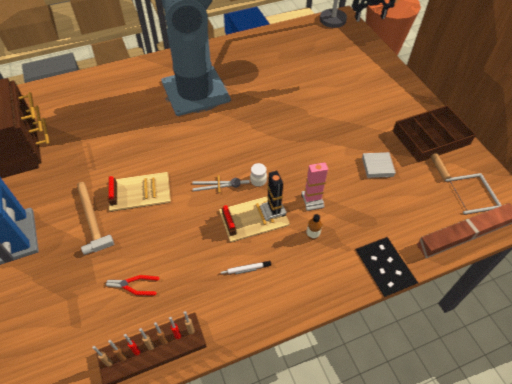

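View pics/side0.png

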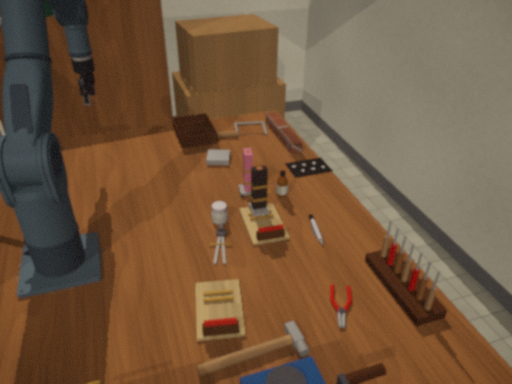

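The scene view shows the grey mould at about (275,195), standing on the right-hand rest (centre about (255,218), red bar about (228,218)). The pink decoy is at (315,185), the bottle at (314,227) and the jar at (259,174). The side view agrees: mould (259,188), red bar (270,232). I'll zoom in next.

```bash
cat > h.py <<'E'
import numpy as np, cv2
from scipy.spatial.transform import Rotation as R
from rig import readout, eyes
def rot(q): return R.from_quat([q[1],q[2],q[3],q[0]]).as_matrix()
def cam(n):
    c=eyes.calibration(n)
    if n=="wrist":
        s=readout.observe(); T=np.eye(4); T[:3,:3]=rot(s["tool_rot"]); T[:3,3]=s["ee_pos"]; T=T@c["T_tool_cam"]
        return c["camera_matrix"],T[:3,:3],T[:3,3]
    return c["camera_matrix"],rot(c["rotation"]),np.array(c["xyz"])
def ray(C,uv):
    K,Rm,o=C; d=Rm@np.linalg.solve(K,[uv[0],uv[1],1]); return o,d/np.linalg.norm(d)
def onz(C,uv,z):
    o,d=ray(C,uv); return o+d*(z-o[2])/d[2]
def tri(*cs):
    A=0;b=0
    for C,uv in cs:
        o,d=ray(C,uv); P=np.eye(3)-np.outer(d,d); A=A+P; b=b+P@o
    return np.linalg.solve(A,b)
def proj(C,p):
    K,Rm,o=C; q=K@(Rm.T@(np.array(p)-o)); return q[:2]/q[2]
E
python3 - <<'E'
import cv2, numpy as np
a=cv2.imread("pics/scene0.png")[140:260,190:350]; b=cv2.imread("pics/side0.png")[130:260,190:330]
a=cv2.resize(a,None,fx=5,fy=5,interpolation=cv2.INTER_CUBIC); cv2.imwrite("pics/a.png",a)
b=cv2.resize(b,None,fx=4.6,fy=4.6,interpolation=cv2.INTER_CUBIC); cv2.imwrite("pics/b.png",b)
E
```

```text
(no output)
```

View pics/a.png

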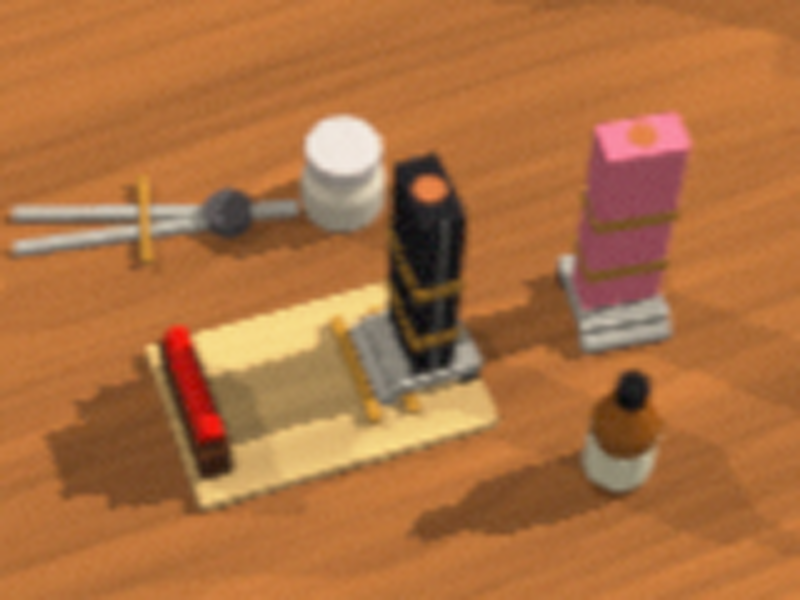

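View pics/b.png

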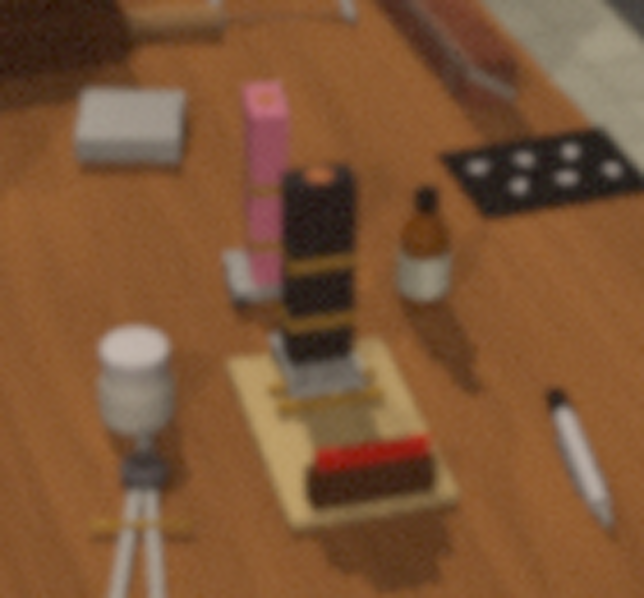

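Run:
```python
from h import *
S=cam("scene");D=cam("side")
s=lambda x,y:(x/5+190-.4,y/5+140-.4); d=lambda x,y:(x/4.6+190-.4,y/4.6+130-.4)
P=lambda *a:print(a[0],np.round(a[1],4))
h=tri((S,s(429,188)),(D,d(320,177)));P("head",h)
P("head z.176 scene",onz(S,s(429,188),.18));P("side",onz(D,d(320,177),.18))
a=onz(S,s(177,330),.0525);b=onz(S,s(210,426),.0525);P("rod",a);P("rod",b);print(np.linalg.norm(a-b),(a+b)/2)
a=onz(D,d(320,452),.0525);b=onz(D,d(427,438),.0525);P("rodside",a);P("rod",b);print(np.linalg.norm(a-b),(a+b)/2)
c=[onz(S,s(*p),.01) for p in [(203,503),(148,348),(496,415)]]
for x in c:P("corner",x)
c2=[onz(D,d(*p),.01) for p in [(292,525),(457,495),(230,360),(380,342)]]
for x in c2:P("cornerS",x)
print(np.linalg.norm(c[0]-c[1]),np.linalg.norm(c[0]-c[2]),np.linalg.norm(c2[0]-c2[1]),np.linalg.norm(c2[0]-c2[2]))
P("flux",onz(S,s(618,478),0.0));P("flux top",tri((S,s(632,382)),(D,d(427,195))))
P("jar top",tri((S,s(344,135)),(D,d(135,345))))
P("pink top",tri((S,s(642,133)),(D,d(266,97))))
```

```text
head [0.6324 0.0528 0.1806]
head z.176 scene [0.6313 0.0536 0.18  ]
side [0.6329 0.0526 0.18  ]
rod [ 0.5851 -0.0865  0.0525]
rod [ 0.6561 -0.0917  0.0525]
0.07113431428669445 [ 0.62059096 -0.08912804  0.0525    ]
rodside [ 0.5868 -0.0861  0.0525]
rod [ 0.6608 -0.0944  0.0525]
0.07445841614055526 [ 0.62380654 -0.09025514  0.0525    ]
corner [ 0.6795 -0.1067  0.01  ]
corner [ 0.5633 -0.1001  0.01  ]
corner [0.6894 0.0802 0.01  ]
cornerS [ 0.5612 -0.1043  0.01  ]
cornerS [ 0.6788 -0.1098  0.01  ]
cornerS [0.5766 0.0889 0.01  ]
cornerS [0.6916 0.076  0.01  ]
0.11640992960363387 0.18717031837316378 0.11771768117363382 0.19387308139183587
flux [0.7522 0.1329 0.    ]
flux top [0.7471 0.1318 0.0986]
jar top [0.4953 0.0588 0.0648]
pink top [0.6362 0.1855 0.1732]
```

The geometry is consistent: the rest's own x is about (0.072, 0.997), the toe is near (0.630, 0.023), and the head is at (0.632, 0.053, 0.18).

My plan:
1. Straddle the mould with open fingers along the tipping direction.
2. Push with the rear finger past balance while the front finger holds the front.
3. Turn the tool so the rear finger clears, and let the head down against the front finger.

I'll start with the hover move.

Emit:
carry_out([
  {"travel": [0,0,-40]},
  {"travel": [-30,-23,-40]},
  {"travel": [-60,-46,-40]},
  {"travel": [-90,-69,-40]},
  {"travel": [-120,-92,-40]},
  {"travel": [-150,-114,-40]},
  {"travel": [-180,-136,-40]},
  {"travel": [-210,-158,-40]},
  {"travel": [-240,-181,-40]},
  {"travel": [-270,-204,-40]},
  {"travel": [-300,-228,-40]},
  {"travel": [-302,-228,-40]},
], fingers=1)

```text
invalid input at $.targets[0]: expected keys travel, twist
```

Emit:
carry_out([
  {"travel": [-30,-23,0],"twist": -0.02},
  {"travel": [-60,-46,0],"twist": -0.04},
  {"travel": [-90,-69,0],"twist": -0.06},
  {"travel": [-120,-92,0],"twist": -0.08},
  {"travel": [-150,-114,0],"twist": -0.1},
  {"travel": [-180,-136,0],"twist": -0.12},
  {"travel": [-210,-158,0],"twist": -0.14},
  {"travel": [-240,-181,0],"twist": -0.155},
  {"travel": [-270,-204,0],"twist": -0.155},
  {"travel": [-302,-228,0],"twist": -0.155},
  {"travel": [-302,-228,0],"twist": -0.155},
  {"travel": [-302,-228,0],"twist": -0.155},
])

```text
time_s: 1.15
ee_pos: [0.3908, 0.3409, 0.2452]
tool_rot: [0.0, 0.039, 0.999, -0.0]
ft_force: [-0.7, 0.8, -0.8]
width: 0.0853
grasp_force: 0.0
```

Run:
```python
from h import *
s=readout.observe(); print(s); print(rot(s["tool_rot"]).round(3))
C=cam("wrist"); im=eyes.snapshot("wrist")[:,:,::-1]; cv2.imwrite("pics/w1.png",cv2.resize(im,None,fx=1.5,fy=1.5))
for p in [(.632,.053,.18),(.63,.025,.01),(.622,-.0895,.0525)]: print(proj(C,p)*1.5)
```

```text
{'time_s': 1.15, 'joint_pos': array([-0.86109616,  0.3124105 ,  0.06882945,  1.88748699, -0.02515483,
        0.94285994,  0.71269197]), 'qvel': array([-0.05021646,  0.007012  , -0.06063337, -0.01120131, -0.01500483,
        0.00017791, -0.01605253]), 'joint_efforts': array([  2.62770809, -43.6217165 ,   3.19423243, -23.67816031,
         0.33519094,   0.04833099,   0.20391882]), 'ee_pos': array([0.39082266, 0.34094443, 0.24524492]), 'tool_rot': array([ 1.82463535e-04,  3.86415406e-02,  9.99253047e-01, -3.82521048e-04]), 'ft_force': array([-0.71270522,  0.84815614, -0.75893676]), 'ft_torque': array([-0.01287917,  0.06164195, -0.00338526]), 'grasp_force': 0.0, 'width': 0.08527167519812887}
[[-0.997  0.077  0.   ]
 [ 0.077  0.997 -0.001]
 [-0.    -0.001 -1.   ]]
[-64.39048737 740.71837963]
[ 75.33408938 523.69491424]
[-91.10134754 561.82692155]
```

View pics/w1.png

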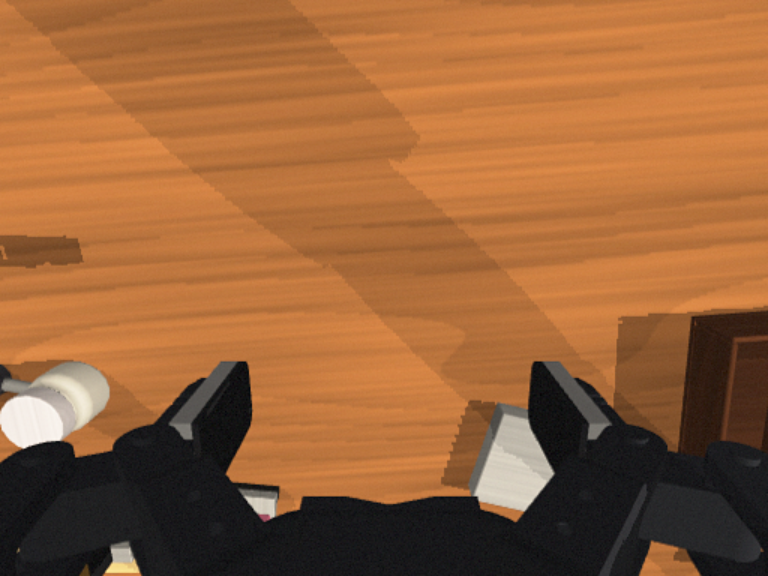

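The wrist view shows the jar at lower left, the block at right, and the pads ahead of the palm. Nothing is wrong, but the first call was refused because "twist" was missing. I'll continue from this halfway point.

Emit:
carry_out([
  {"travel": [0,0,-30],"twist": 0},
  {"travel": [-25,-26,-40],"twist": 0},
  {"travel": [-50,-52,-40],"twist": 0},
  {"travel": [-76,-78,-40],"twist": 0},
  {"travel": [-102,-104,-40],"twist": 0},
  {"travel": [-130,-132,-40],"twist": 0},
  {"travel": [-158,-160,-40],"twist": 0},
  {"travel": [-186,-189,-40],"twist": 0},
  {"travel": [-214,-218,-40],"twist": 0},
  {"travel": [-240,-246,-40],"twist": 0},
  {"travel": [-263,-269,-40],"twist": 0},
  {"travel": [-263,-269,-40],"twist": 0},
], fingers=1)

```text
time_s: 2.2
ee_pos: [0.6352, 0.0505, 0.2849]
tool_rot: [0.001, 0.039, 0.999, -0.002]
ft_force: [0.4, -0.1, -0.2]
width: 0.0853
grasp_force: 0.0
```

Run:
```python
from h import *
s=readout.observe(); print(s["ee_pos"],s["joint_pos"],s["ft_force"]); print(rot(s["tool_rot"]).round(3))
C=cam("wrist"); im=eyes.snapshot("wrist")[:,:,::-1]; cv2.imwrite("pics/w2.png",cv2.resize(im,None,fx=1.5,fy=1.5))
for p in [(.632,.053,.18),(.63,.025,.01),(.622,-.0895,.0525)]: print(proj(C,p)*1.5)
```

```text
[0.63516611 0.05047251 0.284904  ] [-0.31701495  0.48238866  0.23597391  1.54550062 -0.1158063   1.12626543
  1.43580966] [ 0.37301619 -0.12198969 -0.21475984]
[[-0.997  0.078  0.002]
 [ 0.078  0.997 -0.004]
 [-0.002 -0.004 -1.   ]]
[396.3226926  288.59227019]
[362.05055988 236.01024019]
[212.40784459 245.66295616]
```

View pics/w2.png

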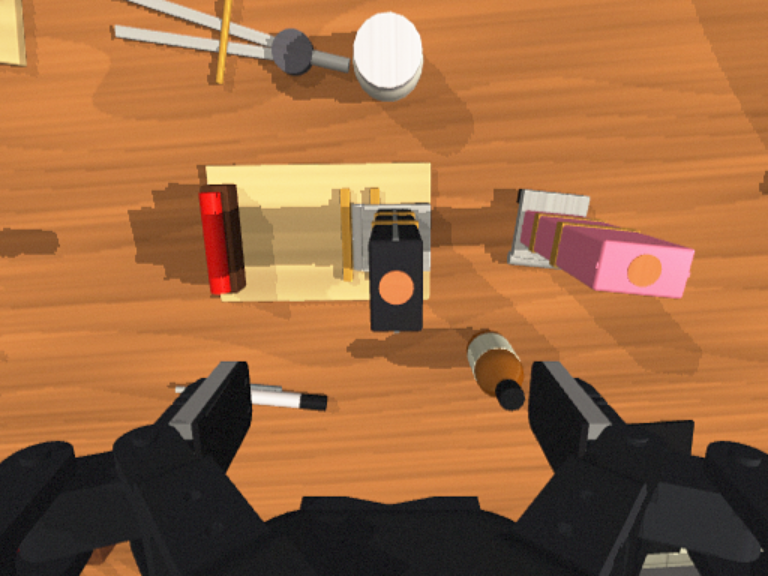

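The wrist view at hover shows the mould top centre at (396,287), against a predicted (396,289), and the red bar at (212,243), against (212,246). So the measured positions hold and the tool is square to the rest. Next I'll set the opening to about 50 mm and check the fingertip height.

Emit:
carry_out([
  {"travel": [0,0,0],"twist": 0},
  {"travel": [0,0,0],"twist": 0},
  {"travel": [0,0,0],"twist": 0},
  {"travel": [0,0,0],"twist": 0},
  {"travel": [0,0,0],"twist": 0},
  {"travel": [0,0,0],"twist": 0},
  {"travel": [0,0,0],"twist": 0},
  {"travel": [0,0,0],"twist": 0},
], fingers=0.18, newtons=20)

```text
time_s: 2.92
ee_pos: [0.6321, 0.0562, 0.2854]
tool_rot: [0.0, 0.036, 0.999, 0.0]
ft_force: [-0.0, 0.5, -0.6]
width: 0.0506
grasp_force: 0.0
```

Run:
```python
from h import *
s=readout.observe(); print(s["ee_pos"],s["width"]); print(rot(s["tool_rot"]).round(3))
im=eyes.snapshot("wrist")
g=cv2.cvtColor(im,cv2.COLOR_RGB2GRAY)
# dark gripper pads: topmost dark rows by column in the lower half
c=eyes.calibration("wrist");K=c["camera_matrix"];T=c["T_tool_cam"]
m=(g<60).astype(np.uint8); m[:225]=0
n,l,st,ce=cv2.connectedComponentsWithStats(m)
k=1+np.argmax(st[1:,4])
for u in list(range(170,215,3))+list(range(305,350,3)):
    v=np.where(l[:,u]==k)[0]
    if len(v): 
        d=T[:3,:3]@np.linalg.solve(K,[u,v[0],1]); y=np.sign(d[1])*s["width"]/2; t=(y-T[1,3])/d[1]; print(u,v[0],(T[:3,3]+t*d).round(4))
```

```text
[0.63213942 0.05620766 0.28537119] 0.05060056233661603
[[-0.997  0.072  0.   ]
 [ 0.072  0.997  0.   ]
 [-0.     0.    -1.   ]]
170 253 [ 0.0298 -0.0253 -0.0511]
173 248 [ 0.0298 -0.0253 -0.0481]
176 245 [ 0.0293 -0.0253 -0.045 ]
179 243 [ 0.0284 -0.0253 -0.0417]
182 242 [ 0.0272 -0.0253 -0.0383]
185 242 [ 0.0255 -0.0253 -0.0347]
188 264 [ 0.0165 -0.0253 -0.0327]
191 257 [ 0.0166 -0.0253 -0.0279]
194 250 [ 0.0167 -0.0253 -0.0226]
197 244 [ 0.0165 -0.0253 -0.0169]
200 237 [ 0.0167 -0.0253 -0.0105]
203 232 [ 0.016  -0.0253 -0.0037]
206 232 [ 0.0131 -0.0253  0.0032]
209 265 [-0.0056 -0.0253  0.0069]
212 266 [-0.0107 -0.0253  0.0153]
305 331 [-0.0564  0.0253  0.0229]
308 331 [-0.0487  0.0253  0.0136]
311 248 [-0.0013  0.0253  0.0168]
314 232 [0.0099 0.0253 0.011 ]
317 232 [0.013  0.0253 0.0037]
320 239 [ 0.0128  0.0253 -0.0037]
323 246 [ 0.0126  0.0253 -0.0104]
326 252 [ 0.0129  0.0253 -0.0163]
329 259 [ 0.0127  0.0253 -0.0219]
332 265 [ 0.0129  0.0253 -0.0269]
335 242 [ 0.0228  0.0253 -0.0287]
338 242 [ 0.0246  0.0253 -0.0325]
341 244 [ 0.0256  0.0253 -0.0362]
344 246 [ 0.0265  0.0253 -0.0397]
347 249 [ 0.0271  0.0253 -0.0429]
```

Emit:
carry_out([
  {"travel": [0,-3,15],"twist": 0},
  {"travel": [0,-3,30],"twist": 0},
  {"travel": [0,-3,45],"twist": 0},
  {"travel": [0,-3,60],"twist": 0},
  {"travel": [0,-3,75],"twist": 0},
  {"travel": [0,-3,88],"twist": 0},
  {"travel": [0,-3,100],"twist": 0},
  {"travel": [0,-3,112],"twist": 0},
  {"travel": [0,-3,122],"twist": 0},
  {"travel": [0,-3,131],"twist": 0},
  {"travel": [0,-3,131],"twist": 0},
  {"travel": [0,-3,131],"twist": 0},
])

```text
time_s: 3.97
ee_pos: [0.6319, 0.0531, 0.154]
tool_rot: [-0.0, 0.036, 0.999, -0.0]
ft_force: [0.7, -0.4, 0.7]
width: 0.0505
grasp_force: 0.0
```

Emit:
carry_out([
  {"travel": [0,-5,0],"twist": 0},
  {"travel": [0,-9,0],"twist": 0},
  {"travel": [0,-12,0],"twist": 0},
  {"travel": [0,-15,0],"twist": 0},
  {"travel": [0,-18,0],"twist": 0},
  {"travel": [0,-21,0],"twist": 0},
  {"travel": [0,-24,0],"twist": 0},
  {"travel": [0,-27,0],"twist": 0},
  {"travel": [0,-30,0],"twist": 0},
  {"travel": [0,-33,0],"twist": 0},
  {"travel": [0,-36,0],"twist": 0},
  {"travel": [0,-36,0],"twist": 0},
])

```text
time_s: 4.97
ee_pos: [0.6292, 0.0159, 0.1542]
tool_rot: [-0.0, 0.036, 0.999, -0.0]
ft_force: [0.1, 0.3, 0.4]
width: 0.0505
grasp_force: 0.5
```

Run:
```python
from h import *
s=readout.observe(); print(s["ee_pos"],s["ft_force"])
a=eyes.snapshot("scene")[120:260,190:350,::-1]; b=eyes.snapshot("side")[130:260,190:330,::-1]
a=cv2.resize(a,(400,350),interpolation=cv2.INTER_CUBIC); b=cv2.resize(b,(377,350),interpolation=cv2.INTER_CUBIC); cv2.imwrite("pics/p1.png",np.hstack([a,b]))
```

```text
[0.62921742 0.01593166 0.15420765] [0.07099669 0.25593966 0.43469442]
```

View pics/p1.png

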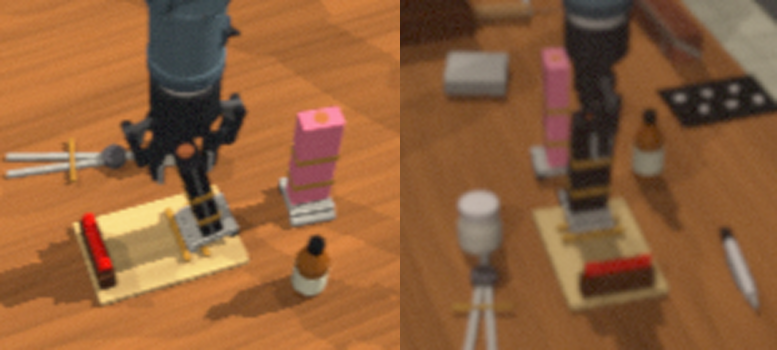

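The mould is tilting at about 0.2 rad, between the fingers, with its toe bar still in the groove: the foot is at (208,222) in the left half of the picture. I'll keep going past the balance point.

Emit:
carry_out([
  {"travel": [0,-3,0],"twist": 0},
  {"travel": [0,-6,0],"twist": 0},
  {"travel": [0,-9,0],"twist": 0},
  {"travel": [0,-11,0],"twist": 0},
  {"travel": [0,-13,0],"twist": 0},
  {"travel": [0,-15,0],"twist": 0},
  {"travel": [0,-17,0],"twist": 0},
  {"travel": [0,-19,0],"twist": 0},
  {"travel": [0,-21,0],"twist": 0},
  {"travel": [0,-23,0],"twist": 0},
  {"travel": [0,-25,0],"twist": 0},
  {"travel": [0,-25,0],"twist": 0},
])

```text
time_s: 6.07
ee_pos: [0.6274, -0.0086, 0.1542]
tool_rot: [-0.0, 0.036, 0.999, -0.0]
ft_force: [-0.0, 0.1, -0.8]
width: 0.0502
grasp_force: 0.1
```

Emit:
carry_out([
  {"travel": [0,-2,0],"twist": 0},
  {"travel": [0,-4,0],"twist": 0},
  {"travel": [0,-6,0],"twist": 0},
  {"travel": [0,-8,0],"twist": 0},
  {"travel": [0,-10,0],"twist": 0},
  {"travel": [0,-10,0],"twist": 0},
  {"travel": [0,-10,0],"twist": 0},
])

```text
time_s: 6.65
ee_pos: [0.6269, -0.0179, 0.1543]
tool_rot: [0.0, 0.036, 0.999, -0.0]
ft_force: [0.3, 0.3, 0.6]
width: 0.0505
grasp_force: 0.0
```

Run:
```python
from h import *
s=readout.observe(); print(s["ee_pos"],s["ft_force"],s["width"],s["grasp_force"])
a=eyes.snapshot("scene")[120:260,190:350,::-1]; b=eyes.snapshot("side")[130:260,190:330,::-1]
a=cv2.resize(a,(400,350),interpolation=cv2.INTER_CUBIC); b=cv2.resize(b,(377,350),interpolation=cv2.INTER_CUBIC); cv2.imwrite("pics/p2.png",np.hstack([a,b]))
```

```text
[ 0.62688142 -0.01791646  0.154318  ] [0.28276609 0.26449535 0.61674661] 0.05050892320093196 0.0
```

View pics/p2.png

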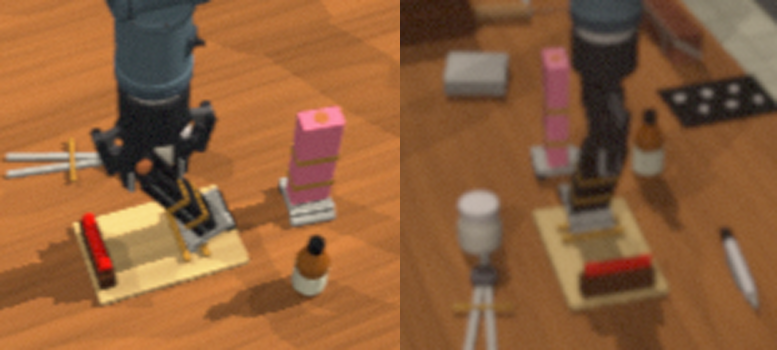

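The mould is now past balance at about 0.5 rad, with its head at about (140,165) in the left half leaning on the front finger and its toe still in the groove. I'll open the gripper in small steps and shift the tool so the front finger stays put.

Emit:
carry_out([
  {"travel": [0,2,0],"twist": 0},
  {"travel": [0,4,0],"twist": 0},
  {"travel": [0,4,0],"twist": 0},
], fingers=0.38)

```text
time_s: 7.0
ee_pos: [0.6272, -0.0128, 0.1543]
tool_rot: [0.0, 0.035, 0.999, 0.0]
ft_force: [-0.0, -0.9, -0.8]
width: 0.059
grasp_force: 0.0
```

Emit:
carry_out([
  {"travel": [0,2,0],"twist": 0},
  {"travel": [0,4,0],"twist": 0},
  {"travel": [0,4,0],"twist": 0},
], fingers=0.58)

```text
time_s: 7.25
ee_pos: [0.6275, -0.0089, 0.1543]
tool_rot: [0.0, 0.036, 0.999, 0.0]
ft_force: [0.5, 0.0, 0.3]
width: 0.0674
grasp_force: 0.0
```

Emit:
carry_out([
  {"travel": [0,2,0],"twist": 0},
  {"travel": [0,4,0],"twist": 0},
  {"travel": [0,4,0],"twist": 0},
], fingers=0.79)

```text
time_s: 7.5
ee_pos: [0.6278, -0.005, 0.1543]
tool_rot: [0.0, 0.036, 0.999, 0.0]
ft_force: [0.1, 0.9, -0.9]
width: 0.0767
grasp_force: 0.0
```

Emit:
carry_out([
  {"travel": [0,2,0],"twist": 0},
  {"travel": [0,4,0],"twist": 0},
  {"travel": [0,4,0],"twist": 0},
  {"travel": [0,4,0],"twist": 0},
], fingers=1)

```text
time_s: 7.83
ee_pos: [0.628, -0.0015, 0.1543]
tool_rot: [-0.0, 0.036, 0.999, 0.0]
ft_force: [0.2, -0.1, -0.1]
width: 0.0856
grasp_force: 0.1
```

Emit:
carry_out([
  {"travel": [-5,-1,2],"twist": 0.1},
  {"travel": [-10,-3,4],"twist": 0.2},
  {"travel": [-15,-5,5],"twist": 0.3},
  {"travel": [-20,-8,5],"twist": 0.4},
  {"travel": [-25,-10,5],"twist": 0.5},
  {"travel": [-30,-14,5],"twist": 0.6},
  {"travel": [-34,-17,5],"twist": 0.7},
  {"travel": [-38,-21,5],"twist": 0.8},
  {"travel": [-38,-21,5],"twist": 0.8},
  {"travel": [-38,-21,5],"twist": 0.8},
])

```text
time_s: 8.67
ee_pos: [0.6644, -0.0256, 0.1492]
tool_rot: [0.0, 0.421, 0.907, -0.0]
ft_force: [-0.3, -0.2, 0.9]
width: 0.0858
grasp_force: 0.2
```

Run:
```python
from h import *
s=readout.observe(); print(s["ee_pos"],s["ft_force"],s["width"],s["joint_pos"]); M=rot(s["tool_rot"]);print(M.round(3))
print("front pad edge",s["ee_pos"]+M@[.011,-.0428,0],"rear",s["ee_pos"]+M@[0,.0428,0])
a=eyes.snapshot("scene")[120:260,190:350,::-1]; b=eyes.snapshot("side")[130:260,190:330,::-1]
a=cv2.resize(a,(400,350),interpolation=cv2.INTER_CUBIC); b=cv2.resize(b,(377,350),interpolation=cv2.INTER_CUBIC); cv2.imwrite("pics/p3.png",np.hstack([a,b]))
```

```text
[ 0.66441369 -0.02562612  0.14918309] [-0.26759615 -0.17765039  0.90635978] 0.08577067514745321 [-0.29644412  0.69898066  0.40357155  1.58575541 -0.32167021  0.9233359
  0.91950725]
[[-0.645  0.764 -0.   ]
 [ 0.764  0.645 -0.001]
 [-0.    -0.    -1.   ]]
front pad edge [ 0.62462372 -0.04485104  0.14919631] rear [0.69710341 0.00200036 0.14916596]
```

View pics/p3.png

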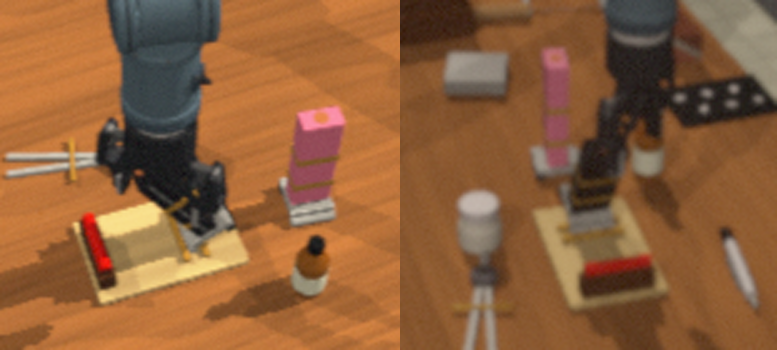

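The front finger now holds the leaning mould at its mid-width and the rear finger is clear at its side. The toe is still in the groove at about (200,235). I'll lower it along the head-corner arc.

Emit:
carry_out([
  {"travel": [-3,-3,2],"twist": 0},
  {"travel": [-6.5,-6,4.5],"twist": 0},
  {"travel": [-9.5,-9.5,7],"twist": 0},
  {"travel": [-12.5,-12,9.5],"twist": 0},
  {"travel": [-15.5,-15,12],"twist": 0},
  {"travel": [-18.5,-18,15],"twist": 0},
  {"travel": [-21.5,-21,18],"twist": 0},
  {"travel": [-24,-23.5,21],"twist": 0},
  {"travel": [-27,-26,24],"twist": 0},
  {"travel": [-29.5,-29,27],"twist": 0},
  {"travel": [-32,-31.5,30.5],"twist": 0},
  {"travel": [-34.5,-33.5,34],"twist": 0},
])

```text
time_s: 9.77
ee_pos: [0.6609, -0.074, 0.115]
tool_rot: [0.0, 0.422, 0.906, -0.0]
ft_force: [-0.3, -1.5, 0.3]
width: 0.0849
grasp_force: 0.9
```

Run:
```python
from h import *
s=readout.observe(); print(s["ee_pos"],s["ft_force"],s["grasp_force"]); M=rot(s["tool_rot"]);print(M.round(3)[:,:2])
e=s["ee_pos"]+M@[.011,-.0428,0]; d=e[:2]-np.array([.630,.0235]); print("X",-d@[.072,.997],"lat",d@[.997,-.072])
a=eyes.snapshot("scene")[120:260,190:350,::-1]; b=eyes.snapshot("side")[130:260,190:330,::-1]
a=cv2.resize(a,(400,350),interpolation=cv2.INTER_CUBIC); b=cv2.resize(b,(377,350),interpolation=cv2.INTER_CUBIC); cv2.imwrite("pics/p4.png",np.hstack([a,b]))
```

```text
[ 0.66093232 -0.07401475  0.11499449] [-0.27232957 -1.53154713  0.33204449] 0.8813046058639884
[[-0.643  0.766]
 [ 0.766  0.643]
 [-0.    -0.   ]]
X 0.11691997817710535 lat -0.00048733961099632666
```

View pics/p4.png

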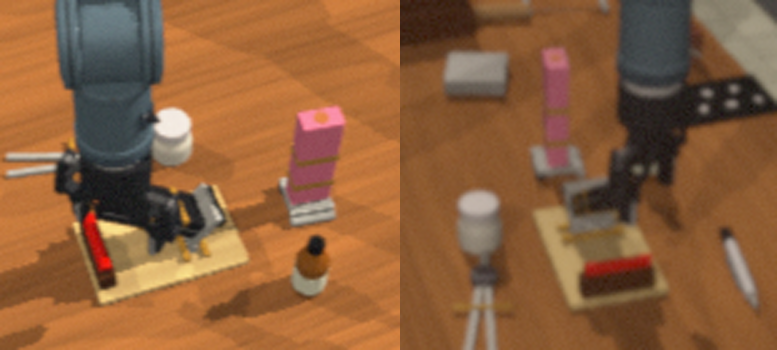

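The mould is about 0.9 rad over, held by the front finger (about 1.5 N), with its toe in the groove and the red bar free ahead of it. I'll lower further and watch the forces.

Emit:
carry_out([
  {"travel": [-2.5,-2.5,3.5],"twist": 0},
  {"travel": [-5,-4.5,7],"twist": 0},
  {"travel": [-7,-7,11],"twist": 0},
  {"travel": [-9.5,-9,15],"twist": 0},
  {"travel": [-11.5,-11,19],"twist": 0},
  {"travel": [-13.5,-13,22.5],"twist": 0},
  {"travel": [-15.5,-15,26],"twist": 0},
  {"travel": [-17.5,-17,30],"twist": 0},
  {"travel": [-19,-18.5,34],"twist": 0},
  {"travel": [-21,-20,38],"twist": 0},
  {"travel": [-21,-20,38],"twist": 0},
])

```text
time_s: 10.78
ee_pos: [0.6585, -0.1028, 0.0762]
tool_rot: [-0.001, 0.422, 0.906, -0.0]
ft_force: [0.5, -1.9, -0.4]
width: 0.0855
grasp_force: 0.9
```

```bash
cat >> h.py <<'E'
def where():
    s=readout.observe(); print(s["time_s"],s["ee_pos"].round(4),s["ft_force"].round(2),s["grasp_force"],s["width"]); M=rot(s["tool_rot"]);print(M.round(3)[:,:2].tolist())
    e=s["ee_pos"]+M@[.011,-.0428,0]; d=e[:2]-np.array([.630,.0235]); print("X",-d@[.072,.997],"lat",d@[.997,-.072])
E
python3 - <<'E'
from h import *
where()
# copper disc (top face centre) seen in scene/side: orange-red, brighter than wood
for n,(x0,y0,x1,y1) in {"scene":(190,140,300,250),"side":(220,150,330,260)}.items():
    C=cam(n); im=eyes.snapshot(n); cv2.imwrite(f"pics/q_{n}.png",im[:,:,::-1]); g=im[y0:y1,x0:x1].astype(int)
    red=((g[...,0]>150)&(g[...,1]<60)&(g[...,2]<60)).astype(np.uint8)
    grey=((abs(g[...,0]-g[...,2])<14)&(abs(g[...,0]-g[...,1])<14)&(g[...,0]>95)&(g[...,0]<230)).astype(np.uint8)
    for nm,m in(("red",red),("grey",grey)):
        k,l,st,ce=cv2.connectedComponentsWithStats(m)
        print(n,nm,[(st[i].tolist(),(ce[i]+[x0,y0]).round(1).tolist()) for i in range(1,k) if st[i,4]>15])
E
```

```text
10.7833 [ 0.6585 -0.1028  0.0762] [ 0.55 -1.94 -0.37] 0.938829614315182 0.08551286352202953
[[-0.643, 0.766], [0.766, 0.643], [0.001, -0.001]]
X 0.1457510355664767 lat -0.000805228694225566
scene red [([37, 78, 8, 9, 35], [230.2, 222.3])]
scene grey []
side red []
side grey []
```

Emit:
carry_out([
  {"travel": [-0.7,-0.7,2],"twist": 0},
  {"travel": [-1.4,-1.4,4],"twist": 0},
  {"travel": [-2.2,-2.1,6],"twist": 0},
  {"travel": [-2.9,-2.8,8],"twist": 0},
  {"travel": [-3.6,-3.5,10],"twist": 0},
  {"travel": [-4.3,-4.2,12],"twist": 0},
  {"travel": [-5,-4.9,14],"twist": 0},
  {"travel": [-5.6,-5.4,16],"twist": 0},
  {"travel": [-6.2,-6.1,18],"twist": 0},
  {"travel": [-6.9,-6.7,20],"twist": 0},
  {"travel": [-6.9,-6.7,20],"twist": 0},
])

```text
time_s: 11.8
ee_pos: [0.6582, -0.1121, 0.0568]
tool_rot: [-0.0, 0.422, 0.906, -0.0]
ft_force: [-0.7, -2.6, -1.8]
width: 0.0855
grasp_force: 1.0
```

```bash
python3 -c "
from h import *
where()"
```

```text
11.8 [ 0.6582 -0.1121  0.0568] [-0.67 -2.59 -1.76] 0.9567888476885855 0.08550799293513993
[[-0.643, 0.766], [0.766, 0.643], [0.0, -0.001]]
X 0.15512871228984637 lat -0.00047705731489405346
```

Emit:
carry_out([
  {"travel": [-0.3,-0.3,1],"twist": 0},
  {"travel": [-0.6,-0.6,2],"twist": 0},
  {"travel": [-0.9,-0.9,3],"twist": 0},
  {"travel": [-1.2,-1.2,4],"twist": 0},
  {"travel": [-1.5,-1.5,5],"twist": 0},
  {"travel": [-1.8,-1.8,6],"twist": 0},
  {"travel": [-2.1,-2.1,7],"twist": 0},
  {"travel": [-2.4,-2.4,8],"twist": 0},
  {"travel": [-2.7,-2.7,9],"twist": 0},
  {"travel": [-3,-3,9],"twist": 0},
  {"travel": [-3.3,-3.3,9],"twist": 0},
  {"travel": [-3.6,-3.6,9],"twist": 0},
])

```text
time_s: 12.8
ee_pos: [0.6583, -0.1164, 0.0484]
tool_rot: [-0.0, 0.422, 0.907, 0.0]
ft_force: [0.1, -0.4, -0.6]
width: 0.0853
grasp_force: 0.0
```

```bash
python3 -c "
from h import *
where()"
```

```text
12.8 [ 0.6583 -0.1164  0.0484] [ 0.11 -0.35 -0.59] 0.014669936945210793 0.0852541146446459
[[-0.644, 0.765], [0.765, 0.644], [0.0, 0.001]]
X 0.15940616311745556 lat -9.799315488690243e-05
```

The finger force has dropped to zero at X = 159 mm, which is the predicted resting angle. I'll back the finger off and lift.

Emit:
carry_out([
  {"travel": [-2,-2,0],"twist": 0},
  {"travel": [-4,-4,0],"twist": 0},
  {"travel": [-6,-6,0],"twist": 0},
  {"travel": [-6,-6,-5],"twist": 0},
  {"travel": [-6,-6,-15],"twist": 0},
  {"travel": [-6,-6,-30],"twist": 0},
  {"travel": [-6,-6,-50],"twist": 0},
  {"travel": [-6,-6,-75],"twist": 0},
  {"travel": [-6,-6,-100],"twist": 0},
  {"travel": [-6,-6,-125],"twist": 0},
  {"travel": [-6,-6,-150],"twist": 0},
  {"travel": [-6,-6,-150],"twist": 0},
])

```text
time_s: 13.8
ee_pos: [0.6607, -0.1264, 0.2059]
tool_rot: [0.005, 0.422, 0.906, 0.002]
ft_force: [1.5, -1.0, -0.0]
width: 0.085
grasp_force: 0.0
```

Run:
```python
from h import *
where()
S=cam("scene");D=cam("side"); u=np.array([.072,.997,0]); toe=np.array([.630,.0235,.016])
th=1.40
def mp(x,z,y=0): # own coords -> world
    dx=x; dz=z-.006; return toe+u*(dx*np.cos(th)-dz*np.sin(th))+np.array([-.997,.072,0])*y+np.array([0,0,dx*np.sin(th)+dz*np.cos(th)])
print("predicted disc",mp(.03,.17),proj(S,mp(.03,.17)),proj(D,mp(.03,.17)))
for n,C in(("scene",S),("side",D),("wrist",cam("wrist"))):
    im=eyes.snapshot(n); cv2.imwrite(f"pics/f_{n}.png",im[:,:,::-1]); g=im.astype(int)
    m=((g.max(2)<70)).astype(np.uint8); 
    for y in(-.02,.02):
        for x in(.02,.044):
            for z in (.06,.10,.165):
                p=proj(C,mp(x,z,y)); i=np.round(p).astype(int)
                print(n,x,y,z,p.round(0),g[i[1],i[0]] if 0<=i[0]<512 and 0<=i[1]<384 else None)
    p=np.round(proj(C,mp(.03,.17))).astype(int)
    if n=="side": print(g[p[1]-3:p[1]+4,p[0]-3:p[0]+4,0])
```

```text
13.8 [ 0.6607 -0.1264  0.2059] [ 1.49 -1.01 -0.01] 0.0 0.08495085241294278
[[-0.643, 0.766], [0.766, 0.643], [-0.008, 0.007]]
X 0.16915630278187704 lat 0.0030676000973923114
predicted disc [ 0.61873094 -0.1325452   0.0734381 ] [213.72519329 215.38586398] [274.34745356 229.51906579]
scene 0.02 -0.02 0.06 [251. 217.] [73 56 37]
scene 0.02 -0.02 0.1 [238. 219.] [107  72  28]
scene 0.02 -0.02 0.165 [217. 223.] [39 35 33]
scene 0.044 -0.02 0.06 [252. 212.] [179 126  51]
scene 0.044 -0.02 0.1 [239. 214.] [168 118  49]
scene 0.044 -0.02 0.165 [218. 218.] [44 41 43]
scene 0.02 0.02 0.06 [247. 206.] [46 43 44]
scene 0.02 0.02 0.1 [234. 208.] [117  84  45]
scene 0.02 0.02 0.165 [213. 212.] [39 31 25]
scene 0.044 0.02 0.06 [248. 201.] [199 143  57]
scene 0.044 0.02 0.1 [235. 203.] [26 29 31]
scene 0.044 0.02 0.165 [214. 207.] [54 48 42]
side 0.02 -0.02 0.06 [271. 215.] [132  94  44]
side 0.02 -0.02 0.1 [274. 221.] [46 35 34]
side 0.02 -0.02 0.165 [280. 231.] [42 27 18]
side 0.044 -0.02 0.06 [270. 209.] [102  72  40]
side 0.044 -0.02 0.1 [274. 214.] [133  97  45]
side 0.044 -0.02 0.165 [280. 224
[... 347 characters left out ...]
91 120 132 133 126 111]
 [ 61  90 116 128 129 123 102]
 [ 47  75 102 112 115 100  84]
 [ 47  55  72  85  82  74  66]
 [ 45  55  59  65  59  56  53]]
wrist 0.02 -0.02 0.06 [319.  84.] [67 64 64]
wrist 0.02 -0.02 0.1 [288. 117.] [241 186  72]
wrist 0.02 -0.02 0.165 [238. 171.] [54 53 57]
wrist 0.044 -0.02 0.06 [329.  78.] [246 192  71]
wrist 0.044 -0.02 0.1 [295. 115.] [65 61 63]
wrist 0.044 -0.02 0.165 [239. 174.] [51 49 54]
wrist 0.02 0.02 0.06 [288.  50.] [70 67 69]
wrist 0.02 0.02 0.1 [256.  84.] [243 187  72]
wrist 0.02 0.02 0.165 [204. 139.] [60 59 61]
wrist 0.044 0.02 0.06 [294.  40.] [247 193  71]
wrist 0.044 0.02 0.1 [259.  78.] [68 65 66]
wrist 0.044 0.02 0.165 [202. 139.] [54 50 53]
```

The copper disc on the mould's top face appears within about 1 px of where the lying pose predicts it in the side view. The mould's graphite and brass colours also fall where expected in all three views. I'll let the arm settle and hand in.

Emit:
carry_out([
  {"travel": [0,0,-20],"twist": 0},
  {"travel": [0,0,-20],"twist": 0},
  {"travel": [0,0,-20],"twist": 0},
  {"travel": [0,0,-20],"twist": 0},
  {"travel": [0,0,-20],"twist": 0},
  {"travel": [0,0,-20],"twist": 0},
])

```text
time_s: 14.45
ee_pos: [0.6568, -0.1252, 0.2172]
tool_rot: [-0.001, 0.422, 0.907, -0.0]
ft_force: [0.1, -0.3, 0.7]
width: 0.0853
grasp_force: 0.0
```

```bash
python3 -c "
from h import *
from rig import r
where(); print(r.job_done())"
```

```text
14.45 [ 0.6568 -0.1252  0.2172] [ 0.1  -0.25  0.73] 0.0 0.08530264436647828
[[-0.643, 0.765], [0.765, 0.643], [0.001, -0.001]]
X 0.16830829998144478 lat -0.0009419526093416257
the job is handed in; nothing more can be done
None
```

The grey mould was tipped over its toe bar, let down gently onto the red bar and left lying there untouched; the job was handed in at 14.45 s, and no verdict came back.

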